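# Hold the sprung clip open around the edge of a picture card

### The arm

A 6-joint arm with a two-finger parallel gripper is mounted at the origin on the work surface. World frame = base frame: x ahead of the robot, y to its left, z up, the work surface at z = 0. Lengths are in m, angles in rad, forces in N, time in s.
With the tool pointing down it reaches from about 0.35 to 0.975 m from the base axis. Payload 4.9 kg.
Tool frame: the origin (TCP) lies on the front face of the gripper's body, between the roots of the fingers; the fingertips stand ctrl.finger_overhang ahead of it and the grasp point (between the pads) lies 54 mm ahead of it (ctrl.finger_overhang is the distance from the TCP to the fingertips, in m); z points along the fingers, y is the line along which they close (so a half turn about z gives the same grasp; the last joint's range is limited). The gripper opens to 85 mm and grips with 20 to 120 N. Pads are 22 mm wide; open, the fingers measure 114 mm over their backs; the gripper's body (76 mm by 85 mm) begins 54 mm behind the grasp point. The pads swing forward as they close: fully open they stand 13 mm farther back than shut.
Start: joints at [1.196, 0.053, 1.613, -0, 1.476, -0.119], TCP at [0.158, 0.605, 0.304] pointing down, gripper open.
Joint ranges: [-3.01, 3.01], [-1.01, 2.22], [0.06, 2.58], [-1.02, 4.17], [0.09, 2.62], [-3.14, 3.14]. Speed limits (rad/s): [2.57, 2.57, 3.14, 3.14, 3.14, 3.14].

### API

Orientations are given as a rotation vector (axis times angle).
In Python, from station import ctrl, vision gives the robot as it stands. The module is installed in compiled form; this text tells all that it offers.
- The arm moves only by the tool drive_tool, never from a script. Its argument "rows" is a list of rows, each a list of 2 entries, a list of its own where there are three numbers: the shift along the tool's x, y, z in m, then the turn about the tool's z in rad. A call has 1 to 10 rows; each row shifts and turns the commanded pose from where the row before left it, along the tool's axes as they then stand; what a row does not reach is not made up. A row lasts 1/10 s, in which the tool goes at most 50 mm and 8.59 degrees, less where a joint would pass 70% of its speed; a pose out of reach is approached as far as the arm can. A call with a gripper value outside its range is refused whole. "jaw" is the closure, from 0 (fully open) to 1 (shut), set as the call begins (left out, the last holds). The fingers move at their own pace and stop on an object; "grip_force" is the grip in N (left out, the last holds). Time passes only in rows, so rows that do not move let the fingers close. It gives the time, the measured TCP pose, the force, the opening and the grip force at its end, in the units of the state.
- ctrl.get_obs(): the state, without advancing time (a new reading comes with each control period).
- vision.get_image(name): name is "scene" or "top" or "wrist"; returns a dict with "image" (400x640x3 uint8, blue, green, red), "vertical_fov" (degrees; the focal length in pixels is half the picture's height over the tangent of half this angle, whatever the lens; pixels are square), "cx", "cy" (the principal point, pixels), "dist_coeffs" ([k1, k2, p1, p2, k3] as OpenCV has them; the pictures are not rectified), "R" (3x3) and "t" (3): a world point X has camera coordinates R X + t. Camera axes: x right, y down, z forward; pixel columns grow to the right and rows downward; lengths in m; the calibration is good to about 2 mm. A picture is of the moment at which its call begins. There is no depth.
- ctrl.finish_job(): hands the job in; it is judged then, once.
The state is a dict: "t": time; "q": joint angles; "dq": joint speeds; "effort": joint torques, N m; "tool_pos": TCP position; "tool_rot": TCP orientation; "contact_force": force on the tool from outside, world axes, zero at the start; "wrist_torque": the same for the moment, N m; "opening": finger opening in m; "grip_force": force on a finger pad.
Only numpy, scipy, OpenCV 4.12 (cv2) and the standard library are available. Lean on these libraries where they do the work, as an engineer would, in place of code of your own. Each camera call takes 0.05 s, during which the arm holds its last target. There are 200 camera calls.

### The job

Pick up the mint-green spring clip by its two paddles, squeezing it wide open while it is still away from the card, and bring its gaping jaws around one upright side edge (either one) of the card with the red flower, in the card's upper half, so that I can slip a note in beside the card. Finish while still holding it there, squeezed open, clear of the desk and with the jaws not touching the card; do not let go or set anything down. Do not shift the card, and leave the other things on the desk alone.

Things in the scene. Friction and masses are not known exactly. Their poses are not given: they have to be found in the camera images.
- clip: Mint-green sprung clip (clothes-peg action), 95 mm long, 70 g, lying on its side on the desk, 40 mm tall so. Origin: on the upright hinge pin, at the underside. x points from the pin to the jaws, y across, z up along the pin. Jaws end at x = +46 mm; the throat is 39 mm deep. Two flat paddles with white outer faces run from x = -10 to -47 mm (squeezed: -14 to -52). It springs shut when let go.
- clip_grip (a point): Where to squeeze: midway between the paddles, 36 mm behind the pin and half-way up (20 mm above the underside). Axes as clip; squeeze along y. Over the outside the paddles here measure 55 mm shut (60 mm at their ends); fully squeezed they stand parallel against a stop, 30 mm over the outside. 4 N on each paddle starts it opening, 8 N opens it fully.
- clip_mouth (a point): Middle of the mouth, between the jaw ends: 45 mm ahead of the hinge pin, half-way up the clip (20 mm). Axes as clip.
- clip_a (a joint): Opening angle of either jaw (both move equally and oppositely): 0 shut, 0.30 rad fully open, when the jaw ends stand 28 mm apart and the throat stays at least 20 mm wide down to 25 mm inside the mouth.
- card: The card with the red flower: an upright stiff white card 105 mm wide, 3 mm thick, in a wooden foot, loose on the desk, 0.5 kg in all. Origin: centre of the foot's underside. x is square to the card's faces, y along its width, z up. Side edges at y = +52.5 and -52.5 mm; the card shows from z = 25 to 155 mm, its middle at z = 90 mm. Foot 60 mm (x) by 85 mm (y), 25 mm tall.
- spare: A like card and foot, same sizes and axes, with a blue flower: leave alone.
- book: White closed book, 105 x 148 x 26 mm, lying flat; origin at the centre of its underside. Leave alone.
- hourglass: Hourglass, 52 mm across, 90 mm tall; origin at the centre of its underside. Leave alone.
- jar: Glass jar, 80 mm across, 95 mm tall, with red flowers up to 255 mm and 70 mm off its axis; origin at the centre of its underside. Leave alone.
- pencup: White pen cup, 72 mm across, 90 mm tall, pencils up to 170 mm; origin at the centre of its underside. Leave alone.
- mug: Blue mug, 82 mm across, 90 mm tall, handle at its own +y; origin at the centre of its underside. Leave alone.
- stapler: Grey and black stapler, 135 mm long (x), 36 mm wide, 50 mm tall; origin at the centre of its underside. Leave alone.
- eraser: White eraser, 22 x 48 x 13 mm; origin at the centre of its underside. Leave alone.
Mind the look-alikes: they are no part of the job. What is shaped like the clip but yellow is not meant. What is shaped like the card but orange is not meant.

How it is judged:
On the way:
1. the clip is lifted off the desk and squeezed open while still away from the card (height (world z) of clip_grip above 0.03 m and value of joint clip_a above 0.2 rad and contact force between the fingers and clip above 3 N and horizontal distance between clip_mouth and card above 0.08 m), for 0.2 s.
At the end, for the whole second after the job is handed in: Fingers hold the clip open (jaw over 0.20 rad), one side edge of the red-flower card 6 to 36 mm inside the mouth, within 12 mm of mid-mouth, 85 to 155 mm above the desk, in line with the card within 0.35 rad, not touching it (under 0.2 N), still; card upright, moved under 15 mm (value of joint clip_a above 0.2 rad and contact force between the fingers and clip above 3 N and (y of clip_mouth in the frame of card between 0.0165 and 0.0465 m or y of clip_mouth in the frame of card between -0.0465 and -0.0165 m) and x of clip_mouth in the frame of card between -0.012 and 0.012 m and z of clip_mouth in the frame of card between 0.085 and 0.155 m and angle between the x axis of clip and the y axis of card, either way round below 0.35 rad and contact force between clip and card below 0.2 N and linear speed of clip below 0.02 m/s and angle between card's own z axis and vertical below 0.05 rad and distance of card from where it was at the start of the episode below 0.015 m); the arm keeps its last pose, push and grip.
It fails at once if the red-flower card is shifted more than 15 mm (distance of card from where it was at the start of the episode above 0.015 m).
It fails at once if another thing on the desk is moved more than 20 mm (distance of any of spare, book, hourglass, jar, pencup, mug, stapler, eraser from where it was at the start of the episode above 0.02 m).
It also fails if it takes over 38 s, if anything falls off the work surface, if the arm or the gripper's body presses on something with over 40 N, if the wrist force passes 120 N, or if a joint passes its speed limit or range.

## Working session

There is one attempt and no reset: what is moved stays moved. The work goes in short steps, Python scripts to look and compute and a tool call to move; the robot and the scene stay as the last step left them, time stands still between calls to the robot, and variables do not carry over. Pictures are saved under pics/ and viewed, at most 10 in all, crops included, and the job is handed in when it is done.

Besides the shell and the picture viewer there is one more tool, called after "Call:" by a JSON object that holds its "name" and its "arguments". drive_tool: Moves the arm, as the interface text tells. Its arguments: {"type":"object","properties":{"rows":{"type":"array","items":{"type":"array"}},"jaw":{"type":"number"},"grip_force":{"type":"number"}},"required":["rows"]}

```bash
mkdir -p pics; cat > h.py <<'E'
import numpy as np, cv2, pickle
from station import ctrl, vision
def grab(n):
    d=vision.get_image(n); pickle.dump(d,open(f'{n}.pkl','wb')); return d
def K(d):
    f=200/np.tan(np.radians(d['vertical_fov'])/2); return np.array([[f,0,d['cx']],[0,f,d['cy']],[0,0,1.]])
def ray(d,uv):
    p=cv2.undistortPoints(np.array(uv,float).reshape(-1,1,2),K(d),np.array(d['dist_coeffs'],float)).reshape(-1,2)
    R=np.array(d['R']);t=np.array(d['t']); v=np.c_[p,np.ones(len(p))]@R
    return -R.T@t, v
def onz(d,uv,z):
    c,v=ray(d,uv); return c+v*((z-c[2])/v[:,2])[:,None]
def proj(d,X):
    return cv2.projectPoints(np.array(X,float).reshape(-1,1,3),cv2.Rodrigues(np.array(d['R'],float))[0],np.array(d['t'],float),K(d),np.array(d['dist_coeffs'],float))[0].reshape(-1,2)
E
python3 - <<'E'
from h import *
for n in('scene','top','wrist'):
    d=grab(n); cv2.imwrite(f'pics/{n}0.png',d['image']); R=np.array(d['R']);print(n,d['vertical_fov'],-R.T@d['t'],R[2])
o=ctrl.get_obs();print(o,ctrl.finger_overhang)
E
```

```text
scene 46.310103424391194 [ 1.30640353 -0.08331244  1.12524002] [-0.56917349  0.0664045  -0.81953156]
top 50.774909522551425 [0.32685524 0.02938866 1.35862043] [ 0.16722178 -0.0114346  -0.98585299]
wrist 67.70344633990608 [0.09009708 0.62286767 0.37244035] [ 0.27103093 -0.07295874 -0.95980168]
{'t': 0.15, 'q': array([ 1.19595022e+00,  5.31808081e-02,  1.61398930e+00,  5.71449239e-05,
        1.47601817e+00, -1.19030770e-01]), 'dq': array([-1.89367842e-06, -3.25800209e-03, -4.41734483e-03,  6.94851152e-04,
        1.16008314e-03, -1.14551826e-04]), 'effort': array([ 6.48423047e-04, -3.94246709e+01, -3.70718265e+01, -1.16085116e-04,
        4.59415518e-03,  2.20016312e-05]), 'tool_pos': array([0.15801337, 0.60430374, 0.30295409]), 'tool_rot': array([-4.00690579e-01, -3.11548530e+00,  2.40817693e-03]), 'contact_force': array([-0.32955249,  0.10309313, -0.97743656]), 'wrist_torque': array([-0.04423469,  0.00536142,  0.00436267]), 'grip_force': 0.0, 'opening': 0.08522788852273731} 0.0726
```

View pics/top0.png

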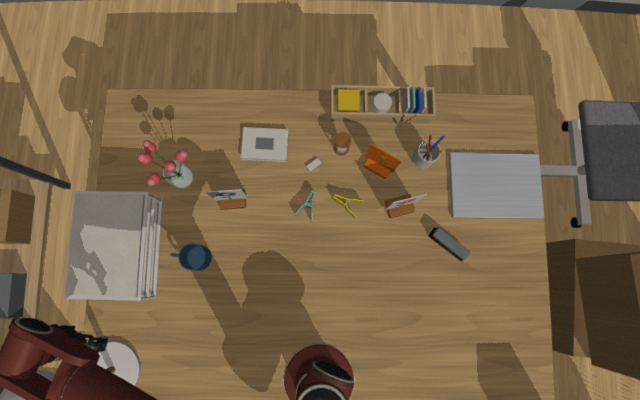

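View pics/scene0.png

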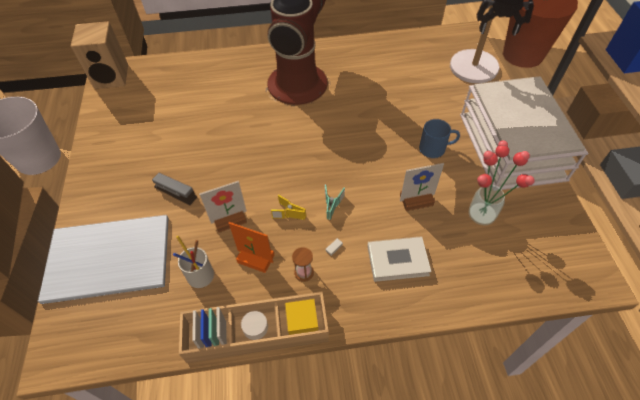

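The top view shows the mint clip at about (307,206) with its pin end unclear, the red-flower card at (405,203), the yellow clip at (347,204), the orange card at (382,162) and the spare at (230,198). Next I'll zoom in and measure.

```bash
python3 - <<'E'
from h import *
T=pickle.load(open('top.pkl','rb'));S=pickle.load(open('scene.pkl','rb'))
a=cv2.resize(T['image'][180:230,285:445],None,fx=5,fy=5,interpolation=cv2.INTER_CUBIC)
b=cv2.resize(S['image'][170:240,190:350],None,fx=5,fy=5,interpolation=cv2.INTER_CUBIC)[:345]
cv2.imwrite('pics/crop.png',np.vstack([a,b]))
for n,d in(('T',T),('S',S)):
    h=cv2.cvtColor(d['image'],cv2.COLOR_BGR2HSV)
    m=cv2.inRange(h,(65,50,60),(95,255,255))
    k,l,st,c=cv2.connectedComponentsWithStats(m)
    for i in range(1,k):
        if st[i,4]>20: print(n,st[i],c[i],onz(d,[c[i]],.02))
E
```

```text
T [408  87   8  26 123] [412.28455285 100.47154472] [[ 0.90623187 -0.30940691  0.02      ]]
T [296 191  19  24  55] [305.36363636 202.21818182] [[0.55136136 0.0483516  0.02      ]]
S [330 198   9  15  37] [333.83783784 203.24324324] [[0.54879185 0.04424928 0.02      ]]
S [208 309   8  36 151] [210.31788079 326.90728477] [[ 0.86467266 -0.30999668  0.02      ]]
```

View pics/crop.png

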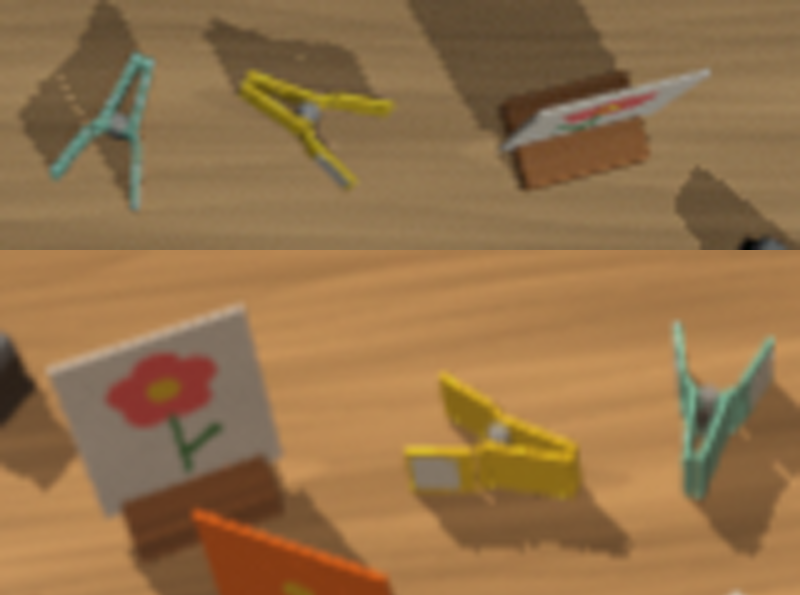

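```bash
python3 - <<'E'
from h import *
T=pickle.load(open('top.pkl','rb'));S=pickle.load(open('scene.pkl','rb'))
t=lambda *p:[(285+(u-2)/5,180+(v-2)/5) for u,v in p]
s=lambda *p:[(190+(u-2)/5,170+(v-252)/5) for u,v in p]
np.set_printoptions(precision=4,suppress=True)
pr=lambda n,a:print(n,a.tolist() if 0 else a)
pr('clip T tip,padL,padR,pin z.04',onz(T,t((143,60),(52,176),(135,206),(118,122)),.04))
pr('clip S tip(top),padR,padL,pin',onz(S,s((692,455),(678,325),(772,342),(708,392)),.04))
ct=onz(S,s((48,372),(243,306)),.155);pr('card top S',ct);print(np.linalg.norm(ct[0]-ct[1]),ct.mean(0))
pr('card top R T',onz(T,t((710,72)),.155))
pr('foot T near corners z.025',onz(T,t((523,188),(648,150)),.025)); pr('foot far',onz(T,t((503,103),(630,70)),.025))
from scipy.spatial.transform import Rotation as Ro
print(Ro.from_rotvec(ctrl.get_obs()['tool_rot']).as_matrix())
# others
for n,uv in dict(mug=(195,257),spare=(231,200),orange=(382,162),yellow=(347,204),hour=(342,143),jar=(180,175),eraser=(314,163)).items(): pr(n,onz(T,[uv],.04))
E
```

```text
clip T tip,padL,padR,pin z.04 [[0.5826 0.0236 0.04  ]
 [0.5073 0.0802 0.04  ]
 [0.4889 0.0276 0.04  ]
 [0.5424 0.039  0.04  ]]
clip S tip(top),padR,padL,pin [[0.5848 0.0219 0.04  ]
 [0.4935 0.0275 0.04  ]
 [0.514  0.0794 0.04  ]
 [0.5434 0.0374 0.04  ]]
card top S [[ 0.5601 -0.3088  0.155 ]
 [ 0.5324 -0.2078  0.155 ]]
0.10466772182972532 [ 0.5462 -0.2583  0.155 ]
card top R T [[ 0.5575 -0.3082  0.155 ]]
foot T near corners z.025 [[ 0.5052 -0.2209  0.025 ]
 [ 0.5307 -0.3025  0.025 ]]
foot far [[ 0.5603 -0.2089  0.025 ]
 [ 0.583  -0.2922  0.025 ]]
[[-0.9675  0.253  -0.0006]
 [ 0.253   0.9675 -0.0015]
 [ 0.0002 -0.0016 -1.    ]]
mug [[0.3708 0.3894 0.04  ]]
spare [[0.5522 0.2844 0.04  ]]
orange [[ 0.6832 -0.1982  0.04  ]]
yellow [[ 0.5439 -0.0842  0.04  ]]
hour [[ 0.7451 -0.0684  0.04  ]]
jar [[0.6318 0.453  0.04  ]]
eraser [[0.6766 0.0221 0.04  ]]
```

Call:
{"name": "drive_tool", "arguments": {"rows": [[[-0.024, -0.0223, 0], 0], [[-0.024, -0.0223, 0], 0], [[-0.024, -0.0223, 0], 0], [[-0.024, -0.0223, 0], 0], [[-0.024, -0.0223, 0], 0], [[-0.024, -0.0223, 0], 0], [[-0.024, -0.0223, 0], 0], [[-0.024, -0.0223, 0], 0], [[-0.024, -0.0223, 0], 0], [[-0.024, -0.0223, 0], 0]], "jaw": 0, "grip_force": 30}}

```text
t: 1.15
tool_pos: [0.3342, 0.3269, 0.3036]
tool_rot: [-0.4, -3.116, 0.0]
contact_force: [0.9, 0.6, 0.5]
opening: 0.0855
grip_force: 0.0
```

Call:
{"name": "drive_tool", "arguments": {"rows": [[[-0.024, -0.0223, 0], 0], [[-0.024, -0.0223, 0], 0], [[-0.024, -0.0223, 0], 0], [[-0.024, -0.0223, 0], 0], [[-0.024, -0.0223, 0], 0], [[-0.024, -0.0223, 0], 0], [[-0.024, -0.0223, 0], 0], [[-0.024, -0.0223, 0], 0], [[-0.024, -0.0223, 0], 0], [[-0.024, -0.0223, 0], 0]]}}

```text
t: 2.15
tool_pos: [0.51, 0.0504, 0.3036]
tool_rot: [-0.401, -3.116, -0.0]
contact_force: [-0.7, 1.5, -0.9]
opening: 0.0854
grip_force: 0.0
```

Call:
{"name": "drive_tool", "arguments": {"rows": [[[0, 0, 0.03], 0.05], [[0, 0, 0.03], 0.053], [[0, 0, 0.03], 0], [[0, 0, 0.01], 0], [[0, 0, 0], 0], [[0, 0, 0], 0]]}}

```text
t: 2.75
tool_pos: [0.5103, 0.0518, 0.2052]
tool_rot: [0.56, 3.09, 0.0]
contact_force: [0.4, 0.5, 1.1]
opening: 0.0855
grip_force: 0.0
```

```bash
python3 - <<'E'
from h import *
d=grab('wrist'); cv2.imwrite('pics/w1.png',d['image'])
E
```

```text
(no output)
```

View pics/w1.png

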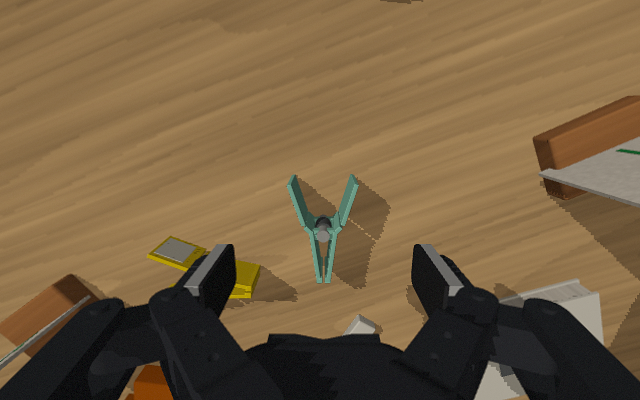

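The wrist view has the clip nearly straight and centred: paddle ends at (293,178) and (354,178), pin at (323,222), jaw tip at (322,281). The fingers sit either side at columns 234 and 413.

```bash
python3 - <<'E'
from h import *
from scipy.spatial.transform import Rotation as Ro
np.set_printoptions(precision=4,suppress=True)
d=pickle.load(open('wrist.pkl','rb')); o=ctrl.get_obs()
X=onz(d,[(293,178),(354,178),(323,219),(322,276)],.04)
R=Ro.from_rotvec(o['tool_rot']).as_matrix()
print(X);print((X-o['tool_pos'])@R, ctrl.finger_overhang)
E
```

```text
[[0.4876 0.035  0.04  ]
 [0.5049 0.0811 0.04  ]
 [0.5293 0.0452 0.04  ]
 [0.5798 0.0253 0.04  ]]
[[ 0.0161 -0.024   0.1658]
 [ 0.0161  0.0253  0.1659]
 [-0.0192  0.0002  0.166 ]
 [-0.0735 -0.0007  0.1661]] 0.0726
```

Call:
{"name": "drive_tool", "arguments": {"rows": [[[0.003, 0, 0.02], 0], [[0.003, 0, 0.025], 0], [[0, 0, 0.025], 0], [[0, 0, 0.02], 0], [[0, 0, 0.02], 0], [[0, 0, 0.013], 0], [[0, 0, 0], 0], [[0, 0, 0], 0]]}}

```text
t: 3.6
tool_pos: [0.5049, 0.0538, 0.0821]
tool_rot: [0.56, 3.09, 0.0]
contact_force: [0.6, -0.8, 0.4]
opening: 0.0851
grip_force: 0.0
```

Call:
{"name": "drive_tool", "arguments": {"rows": [[[0, 0, 0], 0], [[0, 0, 0], 0], [[0, 0, 0], 0], [[0, 0, 0], 0], [[0, 0, 0], 0]], "jaw": 1, "grip_force": 30}}

```text
t: 4.1
tool_pos: [0.5057, 0.0538, 0.0837]
tool_rot: [0.56, 3.088, 0.001]
contact_force: [-3.0, 0.0, 10.7]
opening: 0.0275
grip_force: 30.7
```

Call:
{"name": "drive_tool", "arguments": {"rows": [[[0, 0, -0.01], 0], [[0, 0, -0.02], 0], [[0, 0, -0.03], 0], [[0, 0, -0.03], 0], [[0, 0, -0.03], 0], [[0, 0, -0.01], 0], [[0, 0, 0], 0], [[0, 0, 0], 0], [[0, 0, 0], 0]]}}

```text
t: 5.0
tool_pos: [0.5029, 0.0538, 0.2086]
tool_rot: [-0.56, -3.087, 0.001]
contact_force: [-0.0, 0.3, -1.1]
opening: 0.028
grip_force: 29.7
```

```bash
python3 - <<'E'
from h import *
d=grab('wrist'); s=grab('scene'); t=grab('top')
a=d['image'][100:360,180:480]; uv=proj(s,[ctrl.get_obs()['tool_pos']])[0].astype(int)
print(uv,proj(t,[ctrl.get_obs()['tool_pos']]))
x=max(uv[0]-60,0);y=max(uv[1]-30,0)
b=s['image'][y:y+104,x:x+120]
cv2.imwrite('pics/g.png',np.hstack([cv2.resize(a,(450,390)),cv2.resize(b,(350,390*1))[:390]]))
E
```

```text
[335 147] [[302.31975255 208.00077364]]
```

View pics/g.png

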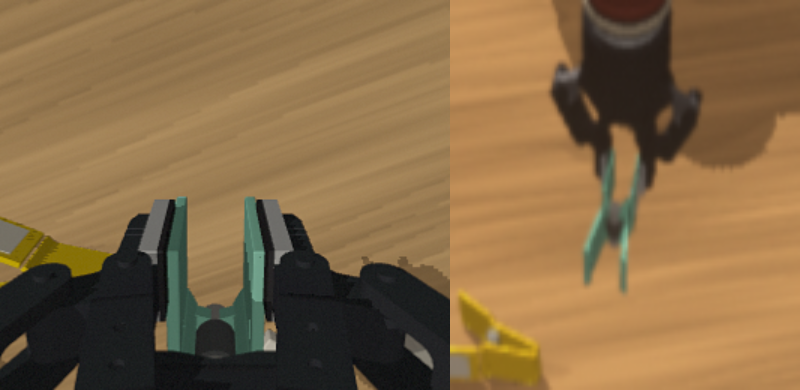

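The clip is held and fully open in both views, and its paddle ends show in the wrist crop at about (180,197) and (250,197). Next I'll work out the offset of the held clip and the move to the card.

```bash
python3 - <<'E'
from h import *
from scipy.spatial.transform import Rotation as Ro
np.set_printoptions(precision=4,suppress=True)
d=pickle.load(open('wrist.pkl','rb'));s=pickle.load(open('scene.pkl','rb')); o=ctrl.get_obs()
R=Ro.from_rotvec(o['tool_rot']).as_matrix();p=o['tool_pos']
print(p,R)
X=onz(d,[(301,231),(347,231),(322,307)],p[2]-.0437)
r=(X-p)@R; print(r)
px=r[:2,0].mean()-.052; py=r[:2,1].mean()
print('pin',px,py)
# predicted jaw ends in scene vs seen
for z in(.0437,.0837):
  q=proj(s,p+np.array([[px-.046,py+.016,z],[px-.046,py-.016,z]])@R.T); print((q-[275,117])*[2.917,3.75]+[450,0])
th=np.arctan2(-.965,.264); xc=np.array([np.cos(th),np.sin(th),0]); C=np.array([.545,-.257,0])
M=C-xc*.030+[0,0,.12]       # mouth target
Rn=np.c_[-xc,np.cross([0,0,-1],-xc),[0,0,-1]]
tcp=M-Rn@[px-.045,py,.0637]
print('tcp target',tcp,'delta in tool',R.T@(tcp-p),'turn',th-np.arctan2(-R[1,0],-R[0,0]))
E
```

```text
[0.5033 0.0538 0.2093] [[-0.9363  0.3512 -0.0028]
 [ 0.3512  0.9363  0.0001]
 [ 0.0027 -0.0009 -1.    ]]
[[ 0.0223 -0.0085  0.0438]
 [ 0.0223  0.0103  0.0438]
 [-0.0139 -0.      0.0437]]
pin -0.02966620392345334 0.0008638228314909744
[[626.8922 239.994 ]
 [591.5928 232.5014]]
[[626.4501 274.3275]
 [592.0846 266.9116]]
tcp target [ 0.5165 -0.1563  0.1837] delta in tool [-0.0862 -0.1921  0.0255] turn -0.9449006466100804
```

Call:
{"name": "drive_tool", "arguments": {"rows": [[[0, 0, 0], 0.095], [[0, 0, 0], 0.095], [[0, 0, 0], 0.095], [[0, 0, 0], 0.095], [[0, 0, 0], 0.095], [[0, 0, 0], 0.095], [[0, 0, 0], 0.095], [[0, 0, 0], 0.095], [[0, 0, 0], 0.095], [[0, 0, 0], 0.09]]}}

```text
t: 6.15
tool_pos: [0.5038, 0.0538, 0.2101]
tool_rot: [-1.91, -2.493, 0.001]
contact_force: [0.2, 0.8, -0.6]
opening: 0.0276
grip_force: 29.7
```

Call:
{"name": "drive_tool", "arguments": {"rows": [[[-0.01, -0.0043, 0], 0], [[-0.016, -0.0043, 0], 0], [[-0.016, -0.0043, 0], 0], [[-0.016, -0.0043, 0], 0], [[-0.016, -0.0043, 0.0], 0], [[-0.016, -0.0043, 0.0], 0], [[-0.016, -0.0086, 0.005], 0], [[-0.016, -0.0086, 0.005], 0], [[-0.004, 0, 0], 0], [[0, 0, 0], 0]]}}

```text
t: 7.15
tool_pos: [0.4957, -0.0797, 0.2007]
tool_rot: [-1.906, -2.496, -0.0]
contact_force: [0.4, 1.1, -0.2]
opening: 0.0278
grip_force: 29.7
```

```bash
python3 - <<'E'
from h import *
s=grab('scene'); t=grab('top');grab('wrist')
print(ctrl.get_obs()['tool_pos'],ctrl.get_obs()['tool_rot'],ctrl.get_obs()['opening'])
a=cv2.resize(s['image'][145:241,195:325],None,fx=5.5,fy=5.5,interpolation=cv2.INTER_CUBIC)[:300+228,:715]
cv2.imwrite('pics/s2.png',a)
b=cv2.resize(t['image'][160:260,300:440],None,fx=5.5,fy=5.5,interpolation=cv2.INTER_CUBIC)
cv2.imwrite('pics/t2.png',b)
E
```

```text
[ 0.49603056 -0.07863991  0.2011209 ] [1.90459790e+00 2.49821552e+00 5.56455297e-04] 0.027662431235852405
```

View pics/s2.png

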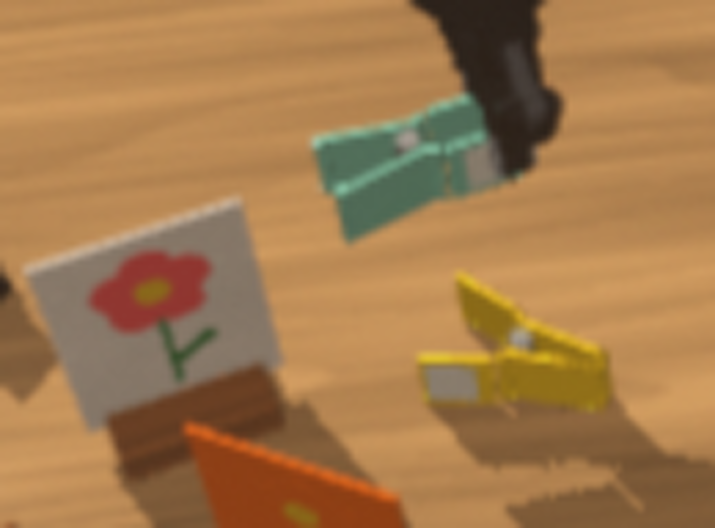

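View pics/t2.png

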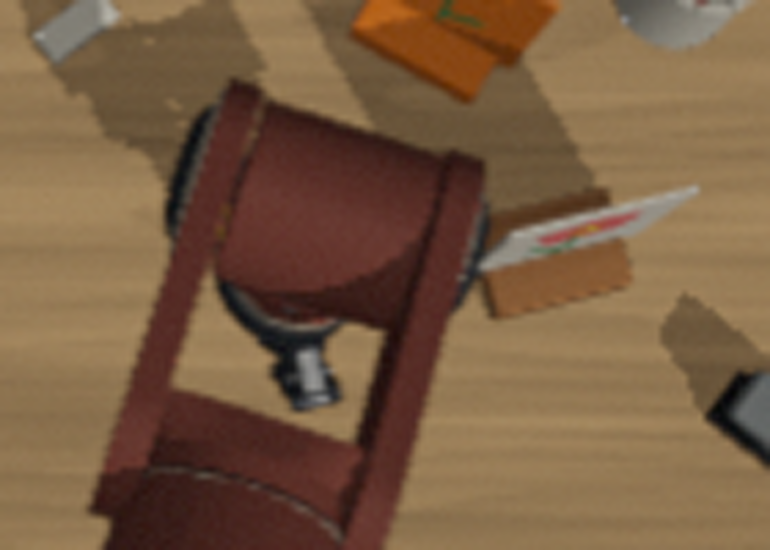

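The scene view has the clip open, well clear of the card: near jaw end from (337,188) to (348,243), far jaw end from (315,143) to (328,193). In the top view the arm hides the clip.

```bash
python3 - <<'E'
from h import *
from scipy.spatial.transform import Rotation as Ro
np.set_printoptions(precision=4,suppress=True)
s=pickle.load(open('scene.pkl','rb')); o=ctrl.get_obs()
R=Ro.from_rotvec(o['tool_rot']).as_matrix();p=o['tool_pos']
uv=np.array([(337,188),(348,243),(315,143),(328,193),(407,135)])
uv=(uv-2.25)/5.5+[195,145]
c,v=ray(s,uv); cl=(c-p)@R; vl=v@R
m=lambda i,y:cl+vl[i]*(y-cl[1])/vl[i,1]
for i,y in((0,.016),(1,.016),(2,-.016),(3,-.016),(4,0)): print(m(i,y),m(i,-y))
# card
cu=(np.array([(26,272),(241,202),(281,362),(92,430)])-2.25)/5.5+[195,145]
ct=onz(s,cu[:2],.155); e=ct[1]-ct[0]; th=np.arctan2(e[1],e[0]);print(ct,th)
print('tool x ang',np.arctan2(R[1,0],R[0,0]))
cb=onz(s,cu[2:3],.025);print(cb)
print('card near edge top in tool',(ct[1]-p)@R,'mid',((ct[0]+ct[1])/2-p)@R,'foot-mid',([.545,-.257,.155]-p)@R)
E
```

```text
[-0.0901  0.016   0.0429] [-0.0847 -0.016   0.0833]
[-0.0905  0.016   0.0866] [-0.0851 -0.016   0.1289]
[-0.0906 -0.016   0.0448] [-0.0958  0.016   0.0059]
[-0.0897 -0.016   0.0848] [-0.0949  0.016   0.0443]
[-0.0489  0.      0.0418] [-0.0489  0.      0.0418]
[[ 0.5603 -0.3085  0.155 ]
 [ 0.5342 -0.2074  0.155 ]] 1.8230026911637236
tool x ang 1.8388337590444155
[[ 0.5386 -0.2078  0.025 ]]
card near edge top in tool [-0.1342  0.0027  0.0461] mid [-0.1864  0.0019  0.0461] foot-mid [-0.185  -0.      0.0461]
```

Call:
{"name": "drive_tool", "arguments": {"rows": [[[0, 0.0015, 0.007], 0], [[0, 0, 0.008], 0], [[-0.008, 0, 0], 0], [[-0.009, 0, 0], 0], [[-0.009, 0, 0], 0], [[-0.009, 0, 0], 0], [[-0.009, 0, 0], 0], [[0, 0, 0], 0], [[0, 0, 0], 0]]}}

```text
t: 8.2
tool_pos: [0.5089, -0.1214, 0.1859]
tool_rot: [-1.907, -2.497, -0.0]
contact_force: [0.5, -0.0, -0.9]
opening: 0.0277
grip_force: 29.7
```

Call:
{"name": "drive_tool", "arguments": {"rows": [[[-0.006, 0, 0], 0], [[-0.008, 0, 0], 0], [[-0.006, 0, 0], 0], [[0, 0, 0], 0], [[0, 0, 0], 0], [[0, 0, 0], 0]]}}

```text
t: 8.8
tool_pos: [0.5141, -0.1403, 0.1858]
tool_rot: [-1.906, -2.497, -0.0]
contact_force: [0.2, -0.1, -0.2]
opening: 0.028
grip_force: 29.7
```

```bash
python3 - <<'E'
from h import *
s=grab('scene'); w=grab('wrist')
o=ctrl.get_obs();print(o['tool_pos'],o['contact_force'],o['wrist_torque'],o['opening'])
a=cv2.resize(s['image'][145:241,195:325],None,fx=5.5,fy=5.5,interpolation=cv2.INTER_CUBIC)
cv2.imwrite('pics/s3.png',a);cv2.imwrite('pics/w3.png',w['image'])
E
```

```text
[ 0.51408817 -0.14020167  0.18584506] [-0.0589663   1.03450691 -0.15219929] [-0.01183671  0.05460018  0.03365672] 0.027578825928208518
```

View pics/s3.png

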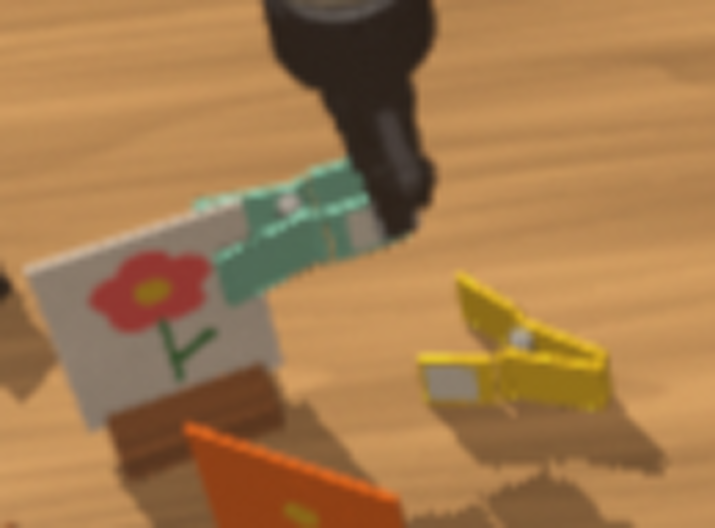

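View pics/w3.png

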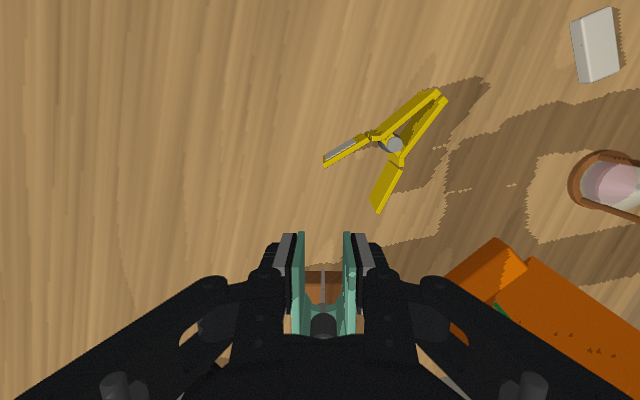

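The scene view shows the jaws on either side of the card's near edge: near jaw in front at (215,258), far jaw tip behind at (200,205), and the card's corners where they were. The wrist view shows the card's edge at column 323, centred between the paddles. There is no contact force, so I'm handing it in.

```bash
python3 -c "
from station import ctrl
print(ctrl.finish_job())"
```

```text
the job is handed in; nothing more can be done
None
```

I handed the job in with the arm still holding the mint-green clip squeezed open around the red-flower card's nearer side edge, about 21 mm inside the mouth and 12 cm above the desk; by camera and force readings nothing was touching and the card hadn't moved, but the hand-in returned no verdict.

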